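# Swing the punch vise to its red setting and lock the swivel

## Robot

A 6-joint arm with a two-finger parallel gripper is mounted at the origin on the work surface. World frame = base frame: x ahead of the robot, y to its left, z up, the work surface at z = 0. Lengths are in mm, angles in rad, forces in N, time in s.
With the tool pointing down it reaches from about 350 to 975 mm from the base axis. Payload 7.1 kg.
Tool frame: the origin (TCP) lies on the front face of the gripper's body, between the roots of the fingers; the fingertips stand 80 mm ahead of it and the grasp point (between the pads) lies 61 mm ahead of it (env.tips_ahead is the distance from the TCP to the fingertips, in mm); z points along the fingers, y is the line along which they close (so a half turn about z gives the same grasp; the last joint's range is limited). The gripper opens to 88 mm and grips with 3 to 60 N. Pads are 20 mm wide; open, the fingers measure 115 mm over their backs; the gripper's body (75 mm by 178 mm) begins 61 mm behind the grasp point.
Start: joints at [-1.175, 0.423, 1.63, -0, 1.089, -0.019], TCP at [251.895, -571.974, 302.675] pointing down, gripper open.
Joint ranges: [-3, 3], [-0.9, 2.11], [0.09, 2.58], [-1.31, 4.45], [0.11, 2.69], [-2.54, 2.54]. Speed limits (rad/s): [2.39, 2.39, 3.01, 3.14, 3.14, 3.14].

## Interface

Orientations are given as a unit quaternion [x, y, z, w].
In Python, from station import env, set_gripper, viewer, workorder gives the robot as it stands. Calls block until the motion is done:
- env.reach(position, orientation): joint-space move of the TCP to a pose.
- env.move_l(position, rot=None, rate=150, f_stop=None): straight line of the TCP; rot=None keeps the orientation; rate is the mean speed in mm/s. With f_stop (N) it stops when the force on the tool has changed by that much, and returns True; else False.
- env.move_joints(angles): joint-space move.
- set_gripper(opening): finger opening in mm; the grip force is fixed at half the most; returns when the fingers have stopped.
- env.hold(seconds).
- env.ik(position, orientation): joint angles nearest the present ones, or None.
- env.read_state(): the state.
- viewer.camera(name): name is "scene" or "top" or "wrist"; returns the picture (420x560x3 uint8, blue, green, red); there is no depth.
- viewer.camera_params(name): a dict with "fx", "fy", "cx", "cy" (pixels), "pose" (4x4, takes a point from camera to world coordinates); the wrist camera has in their place "tool_from_camera" (4x4, takes a point from camera to tool coordinates, whose origin is the TCP and whose axes are the flange's). Camera axes: x right, y up, looking along -z (the intrinsics and any distortion apply to the point x, -y, -z); pixel columns grow to the right and rows downward; lengths in mm; the calibration is good to about 2 mm. A picture is of the moment at which its call begins: read the wrist's pose just before it. camera_params takes no time and is no camera call.
A pose or a line that the arm cannot do raises env.IKError and nothing moves.
- workorder.sign_off(): hands the job in; it is judged then, once.
The state is a dict: "time_s": time; "qpos": joint angles; "dq": joint speeds; "tau": joint torques, N m; "tool_pos": TCP position; "orientation": TCP orientation; "force": force on the tool from outside, world axes, zero at the start; "wrist_torque": the same for the moment, N m; "width": finger opening in mm; "grip_force": force on a finger pad.
Only numpy, scipy, OpenCV 4.12 (cv2) and the standard library are available. Lean on these libraries where they do the work, as an engineer would, in place of code of your own. Each camera call takes 0.05 s, during which the arm holds its last target. There are 200 camera calls.

## Task

Push the swing lever round until the yellow pointer of the vise's swivel stands on the red mark of the scale, then push the red lock lever round to its stop so that the vise is clamped there. This is finger pushing only: do not grip the levers or pick anything up, and leave the loose tooling lying where it is.

Things in the scene. Friction and masses are not known exactly. Their poses are not given: they have to be found in the camera images.
- vise_base: Fixed cast iron swivel base of a small bench vise: round foot, diameter 164, height 18 mm, three bolt lugs to 107 mm from the centre (19 mm high). Origin: centre of its underside, on the ledge and on the upright swivel axis; z up. Directions below are degrees in this frame, counter-clockwise from its x axis. White scale marks on the foot every 10 degrees: long zero mark at 75, red mark at 105.
- swivel (a joint): Angle of vise and steel ring on the base, rad, counter-clockwise from above: 0 with the pointer on the zero mark, 0.5236 on the middle of the red mark. Range -0.8 to 1.3, starts between -0.3 and 0.14, stays where left; about 4 N at the knob turn it. The blue vise is 142 mm high, 80 wide; screw end at 180 degrees plus this angle, 112 mm out; the punch in its jaws reaches up to 212 mm.
- pointer (a point): Outer tip of the yellow pointer on the ring, 66 mm from the swivel axis, 20 mm above the ledge, 4 mm wide; at 75 degrees plus the swivel's joint value in the base frame.
- red_mark (a point): Inner end of the middle line of the red painted mark on the fixed scale, 68 mm from the axis, 19 mm above the ledge. The mark is 7 mm wide and 14 mm long, radial.
- vise: The vise with its swivel ring (origin as vise_base; turns with joint swivel) and its swing lever: a bare steel bar, 12 mm thick, screwed into the ring and standing out radially at -95 degrees plus the swivel angle (base frame), ending in a black ball knob. The bar's middle line is 30 mm above the ledge at 78 mm from the axis, 50 mm at 160 mm.
- knob (a point): Centre of the black ball knob (diameter 32 mm), 170 mm from the swivel axis, 52 mm above the ledge. At the start the ledge is free below it and for 80 mm on either side.
- lock (a joint): Angle of the swivel's lock lever, rad, counter-clockwise from above: starts slack between 0 and 0.2; 1.25 is its stop (fully clamped). From about 0.7 its brass shoe presses on the ring and the vise becomes hard to turn. It stays where left; about 5 to 8 N at the grip move it.
- lock_pivot (a point): Upright pivot axis of the lock lever, at the top of the base's clamp lug, 34 mm above the ledge, 98 mm from the swivel axis at 130 degrees in the base frame. Fixed to the base.
- lock_lever: Lock lever: steel hub, diameter 26 mm, on the base's clamp lug, and a red round grip 17 mm thick, from 36 to 80 mm from the pivot, middle line 46 to 50 mm above the ledge. Origin on the pivot axis, 34 mm above the ledge, x outward along the lever, z up. Points to 70 degrees (base frame) plus the lock angle; it is clamped by pushing it counter-clockwise from above.
- lock_grip (a point): Point on the middle line of the red grip, 62 mm from the pivot, 49 mm above the ledge.
- gib_key: Loose hardened steel gib key, 113 by 16 mm, 11 mm high with a 19 mm high head at its +x end; a bystander. Origin near the middle of its underside.
- wear_pad: Loose white nylon wear pad, 70 by 40 by 12 mm; a bystander. Origin at the centre of its underside.
- offset_die: Loose black steel offset die section, 65 by 46 mm, 56 mm high; a bystander. Origin at the centre of its underside.
- setup_block: Loose stepped brass setup block, 50 by 35 mm, 32 mm high; a bystander. Origin at the centre of its underside.

How it is judged:
By the outcome, as a careful person would: the job done as asked, in the order asked, and still so for the second after the job is handed in, with the robot touching nothing.
It also fails if it takes over 53 s, if anything falls off the work surface, if the arm or the gripper's body presses on something with over 40 N, if the wrist force passes 120 N, or if a joint passes its speed limit or range.

## Working session

There is one attempt and no reset: what is moved stays moved. The work goes in short steps, each a Python script; the robot and the scene stay as the last script left them, time stands still between calls to the robot, and variables do not carry over. Pictures are saved under pics/ and viewed, at most 10 in all, crops included, and the job is handed in when it is done.

```bash
ls; mkdir -p pics
python3 - <<'E'
from station import env,viewer
import cv2,numpy as np
for n in("scene","top"):
    cv2.imwrite(f"pics/{n}0.png",viewer.camera(n)); p=viewer.camera_params(n); print(n,p)
print(viewer.camera_params("wrist")); print(env.read_state())
E
```

```text
pics
scene {'fx': 457.4002277926673, 'fy': 457.4002277926673, 'cx': 282.02422319339996, 'cy': 217.4984318336978, 'pose': array([[-8.50587145e-01, -4.24863228e-01,  3.09826962e-01,
         9.21027563e+02],
       [ 5.25583863e-01, -6.68754269e-01,  5.25860561e-01,
         5.34596484e+02],
       [-1.62207117e-02,  6.10130285e-01,  7.92135041e-01,
         7.81887831e+02],
       [ 0.00000000e+00,  0.00000000e+00,  0.00000000e+00,
         1.00000000e+00]])}
top {'fx': 475.8117736582258, 'fy': 475.8117736582258, 'cx': 276.97061101363846, 'cy': 214.1804022649836, 'pose': array([[ 1.41641462e-02,  9.80273747e-01, -1.97136396e-01,
         4.49628535e+02],
       [-9.99805880e-01,  1.65853482e-02,  1.06362131e-02,
         6.20078521e+01],
       [ 1.36959762e-02,  1.96947475e-01,  9.80318373e-01,
         9.05293992e+02],
       [ 0.00000000e+00,  0.00000000e+00,  0.00000000e+00,
         1.00000000e+00]])}
{'fx': 366.3110192031639, 'fy': 366.3110192031639, 'cx': 276.0112581387216, 'cy': 209.09386472677434, 'tool_from_camera': array([[-1.25256037e-03,  9.58336491e-01,  2.85638934e-01,

[... 299 characters left out ...]
'qpos': array([-1.17499775e+00,  4.23780908e-01,  1.63058183e+00, -2.61649980e-05,
        1.08859932e+00, -1.90192216e-02]), 'dq': array([ 1.13368255e-03, -9.27560672e-04, -3.04808614e-03,  4.11197648e-05,
       -6.80311940e-04,  9.86962911e-04]), 'tau': array([ 3.08713161e-04, -5.45614922e+01, -2.74324661e+01,  6.45172619e-02,
        1.87178969e-02, -1.33815041e-05]), 'tool_pos': array([ 251.75092268, -571.6402373 ,  301.98153479]), 'orientation': array([ 9.78566291e-01,  2.05930924e-01, -1.39610502e-04, -6.70416145e-04]), 'force': array([-0.5883188 ,  0.29358222,  1.04741349]), 'wrist_torque': array([-0.00409266,  0.01926986,  0.00656568]), 'grip_force': 0.0, 'width': 87.84726755897957}
```

View pics/top0.png

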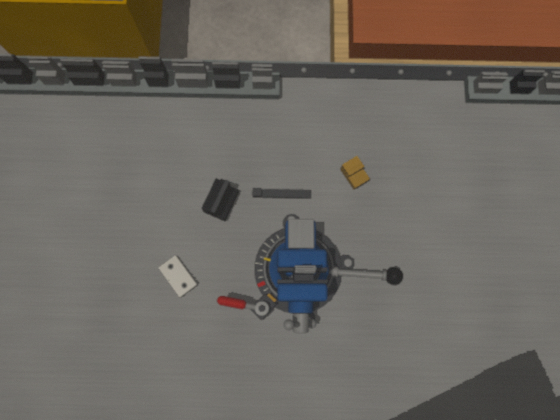

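View pics/scene0.png

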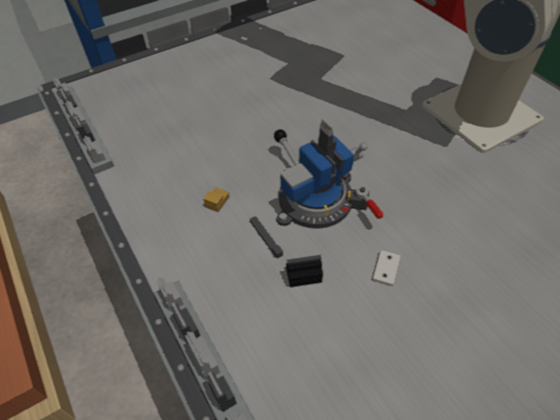

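The top view shows the vise centred near (298,268), the knob at (394,276), the lock hub at (262,309) with its grip end at (220,301), the red mark near (262,285), and a yellow pointer near (267,260). I'll enlarge both views around the vise.

```bash
cat > h.py <<'E'
import numpy as np,cv2
from station import env,viewer,set_gripper,workorder
def ray(n,u,v,z):
    p=viewer.camera_params(n);M=p["pose"]
    d=M[:3,:3]@np.array([(u-p["cx"])/p["fx"],-(v-p["cy"])/p["fy"],-1]);o=M[:3,3]
    return (o+d*(z-o[2])/d[2])
def proj(n,P):
    p=viewer.camera_params(n);M=p["pose"];c=(np.atleast_2d(P)-M[:3,3])@M[:3,:3]
    return np.c_[p["cx"]-p["fx"]*c[:,0]/c[:,2],p["cy"]+p["fy"]*c[:,1]/c[:,2]]
E
python3 - <<'E'
from h import *
a=cv2.imread("pics/top0.png")[205:345,205:415]
cv2.imwrite("pics/topc.png",cv2.resize(a,None,fx=3.8,fy=3.8,interpolation=cv2.INTER_CUBIC))
b=cv2.imread("pics/scene0.png")[110:235,255:400]
cv2.imwrite("pics/scenec.png",cv2.resize(b,None,fx=4.5,fy=4.5,interpolation=cv2.INTER_CUBIC))
for n,u,v,z in[("top",394,276,52),("top",262,309,45),("top",262,285,19),("top",267,260,20)]:print(ray(n,u,v,z))
print(ray("scene",280,136,52))
E
```

```text
[ 511.98141492 -158.18099289   52.        ]
[450.76053995  76.78122137  45.        ]
[494.19254315  78.11145147  19.        ]
[540.3582537   69.72874665  20.        ]
[ 513.26579414 -156.83092789   52.        ]
```

View pics/topc.png

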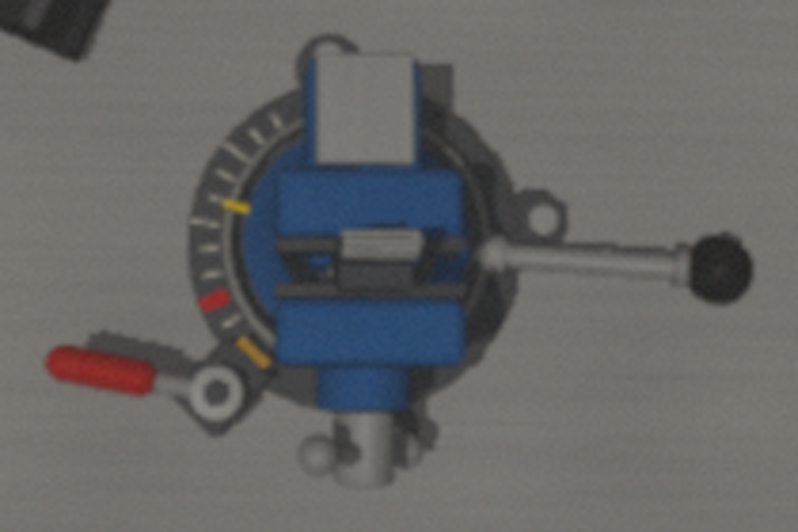

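View pics/scenec.png

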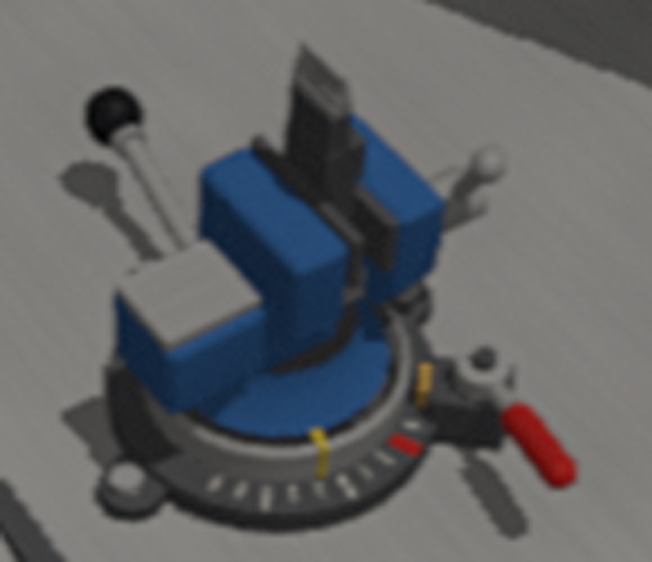

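Top crop: knob (720,268), pointer tip (226,204), red mark centre (214,300), hub (218,392), grip end (50,360). Scene crop: knob (114,115), red mark (406,446), pointer tip (322,472), grip end (565,475). Next I'll fit the base pose and both joints to these points.

```bash
cat >> h.py <<'E'
D=np.pi/180
def pol(x,r,a,z): return np.array([x[0]+r*np.cos(a),x[1]+r*np.sin(a),z])
def pts(x):
    # x: cx,cy,heading,swivel,lock
    c,h,q,l=x[:2],x[2],x[3],x[4]
    piv=pol(c,98,h+130*D,34);g=lambda r,z:pol(piv,r,h+70*D+l,z)
    return dict(knob=pol(c,170,h-95*D+q,52),ptr=pol(c,66,h+75*D+q,20),red=pol(c,75,h+105*D,19),piv=piv,hub=piv+[0,0,18],g80=g(79,50),grip=g(62,49),g36=g(36,46))
E
cat > fit.py <<'E'
from h import *
from scipy.optimize import least_squares
T=dict(knob=(720,268),ptr=(226,204),red=(214,300),hub=(218,392),g80=(50,360),g36=(152,378))
S=dict(knob=(114,115),ptr=(322,472),red=(406,446),g80=(565,475),g36=(515,412))
obs=[("top",k,np.array(v)/3.8+[205,205]) for k,v in T.items()]+[("scene",k,np.array(v)/4.5+[255,110]) for k,v in S.items()]
def res(x):
    P=pts(x);return np.concatenate([proj(n,P[k])[0]-o for n,k,o in obs])
best=min((least_squares(res,[535,0,h0,0,.1],x_scale=[10,10,.1,.1,.1]) for h0 in np.arange(-3,3.2,.7)),key=lambda r:r.cost)
print(best.x,best.cost)
for o,r in zip(obs,best.fun.reshape(-1,2)):print(o[0],o[1],r.round(2))
for k,v in pts(best.x).items():print(k,v.round(1))
np.save("x.npy",best.x)
E
python3 fit.py
```

```text
Traceback (most recent call last):
  File "fit.py", line 8, in <module>
    best=min((least_squares(res,[535,0,h0,0,.1],x_scale=[10,10,.1,.1,.1]) for h0 in np.arange(-3,3.2,.7)),key=lambda r:r.cost)
  File "fit.py", line 8, in <genexpr>
    best=min((least_squares(res,[535,0,h0,0,.1],x_scale=[10,10,.1,.1,.1]) for h0 in np.arange(-3,3.2,.7)),key=lambda r:r.cost)
              ~~~~~~~~~~~~~^^^^^^^^^^^^^^^^^^^^^^^^^^^^^^^^^^^^^^^^^^^^^^
  File "fit.py", line 7, in res
    P=pts(x);return np.concatenate([proj(n,P[k])[0]-o for n,k,o in obs])
                                    ~~~~^^^^^^^^
  File "h.py", line 8, in proj
    p=viewer.camera_params(n);M=p["pose"];c=(np.atleast_2d(P)-M[:3,3])@M[:3,:3]
ValueError: time passes only in moves, steps and waits
```

```bash
sed -i 's/viewer.camera_params(n)/cp(n)/; s/^def ray/import functools\ncp=functools.lru_cache(None)(lambda n:viewer.camera_params(n))\ndef ray/' h.py; python3 fit.py 2>&1 | tail -25
```

```text
[ 5.25971011e+02  1.04124603e+01  1.56979011e-01 -1.48389571e-01
  2.09720030e-02] 4.487452975256251
top knob [0.01 0.13]
top ptr [0.09 0.13]
top red [0.25 0.35]
top hub [0.75 0.13]
top g80 [1.06 0.15]
top g36 [-1.77  0.01]
scene knob [-0.59 -0.21]
scene ptr [-0.63  0.81]
scene red [ 0.02 -1.02]
scene g80 [0.   0.71]
scene g36 [0.54 0.77]
knob [ 512.6 -159.1   52. ]
ptr [542.5  74.3  20. ]
red [495.5  78.9  19. ]
piv [452.   74.7  34. ]
hub [452.   74.7  52. ]
g80 [465.5 152.6  50. ]
grip [462.6 135.8  49. ]
g36 [458.1 110.2  46. ]
```

```bash
cat >> h.py <<'E'
from scipy.spatial.transform import Rotation
def down(a):
    y=np.array([np.cos(a),np.sin(a),0]);z=np.array([0,0,-1.]);return Rotation.from_matrix(np.c_[np.cross(y,z),y,z]).as_quat()
def knobpose(x,q,off,z):
    a=x[2]-95*D+q;t=np.array([-np.sin(a),np.cos(a),0]);p=pol(x,170,a,0)-off*t;p[2]=z;return p,down(a+np.pi/2)
def lockpose(x,l,off,z,ya):
    a=x[2]+70*D+l;t=np.array([-np.sin(a),np.cos(a),0]);p=pol(pts(x)["piv"],64,a,0)-off*t;p[2]=z;return p,down(ya)
def shot(n,f,c=None):
    im=viewer.camera(n);cv2.imwrite(f"pics/{f}.png",im);return im
E
python3 - <<'E'
from h import *
x=np.load("x.npy"); q0=x[3]
set_gripper(0)
p,o=knobpose(x,q0,55,260); print(p,env.ik(p,o))
env.reach(p,o)
p[2]=120; env.move_l(p,o,rate=150,f_stop=25)
p,o=knobpose(x,q0,33,120); print(env.move_l(p,o,rate=80,f_stop=15))
for q in np.linspace(q0,0.44,6)[1:]:
    p,o=knobpose(x,q,29.5,120)
    if env.move_l(p,o,rate=70,f_stop=25): print("stop",q);break
s=env.read_state();print(s["time_s"],s["tool_pos"],s["force"])
a=shot("top","top1")[205:345,205:415];b=shot("scene","sc1")[110:235,255:400]
f=lambda i:cv2.resize(i,(400,290),interpolation=cv2.INTER_CUBIC)
cv2.imwrite("pics/c1.png",np.hstack([cv2.resize(a,(400,267)),cv2.resize(b,(310,267))]))
E
```

```text
[ 457.77985119 -154.73888152  260.        ] [-3.50591567e-01  2.76881679e-01  1.97161893e+00 -4.44089210e-16
  8.93092047e-01 -2.71914545e-01]
False
6.9167 [ 583.12581789 -152.39716841  120.01127991] [-0.43613844 -0.52850102  0.34272503]
```

View pics/c1.png

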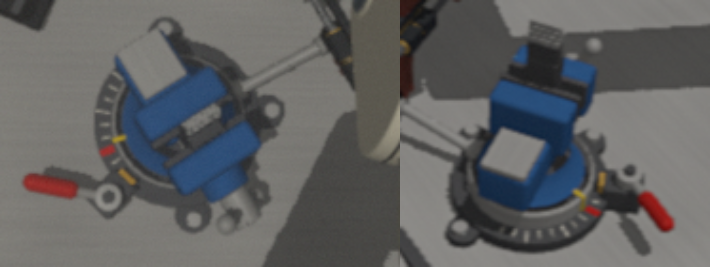

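The vise has turned. In the crop the yellow pointer is at about (119,139) and the red mark at about (107,151), so some travel remains. I'll measure both angles by colour and then finish the swing.

```bash
cat >> h.py <<'E'
def blob(im,box,kind):
    u0,v0,u1,v1=box;s=cv2.resize(im[v0:v1,u0:u1],None,fx=4,fy=4,interpolation=cv2.INTER_CUBIC)
    h=cv2.cvtColor(s,cv2.COLOR_BGR2HSV).astype(int);H,S,V=h[...,0],h[...,1],h[...,2]
    m=(((H<8)|(H>170)) if kind=="red" else ((H>=22)&(H<36)))&(S>110)&(V>70)
    v,u=np.nonzero(m);return (np.array([u.mean(),v.mean()])+.5)/4-.5+[u0,v0],len(u)
def angles(x,im,n="top"):
    """swivel estimate: absolute and relative to the red mark (rad)"""
    R=proj(n,pts(x)["red"])[0];u,v=R.astype(int)
    A={}
    for k in("red","yel"):
        w=10 if k=="red" else 30
        if k=="yel": box=(u-8,v-35,u+30,v+10) if n=="top" else (u-40,v-20,u+8,v+15)
        else: box=(u-w,v-w,u+w,v+9)
        (pu,pv),c=blob(im,box,k);P=ray(n,pu,pv,19 if k=="red" else 21);A[k]=(np.arctan2(P[1]-x[1],P[0]-x[0])-x[2]);print(n,k,round(pu,1),round(pv,1),c,"r",np.hypot(*(P[:2]-x[:2])).round(1),"deg",(A[k]/D).round(2))
    return A["yel"]-75*D, 30*D+A["yel"]-A["red"]
E
python3 - <<'E'
from h import *
x=np.load("x.npy")
for f,n in(("top0","top"),("top1","top"),("scene0","scene"),("sc1","scene")):print(f,angles(x,cv2.imread(f"pics/{f}.png"),n))
E
```

```text
top red 261.0 283.6 517 r 75.5 deg 103.8
top yel 266.8 258.8 298 r 62.0 deg 65.64
top0 (np.float64(-0.16341764459942998), np.float64(-0.14248713872629248))
top red 261.0 283.6 511 r 75.5 deg 103.8
top yel 266.8 277.4 320 r 61.6 deg 97.81
top1 (np.float64(0.39816174376583646), np.float64(0.4190637248793261))
scene red 344.8 208.4 420 r 74.6 deg 103.94
scene yel 325.9 209.7 378 r 51.9 deg 72.27
scene0 (np.float64(-0.04761194401123925), np.float64(-0.029175507597201555))
scene red 344.8 208.5 407 r 74.8 deg 103.97
scene yel 339.0 202.2 323 r 56.8 deg 110.24
sc1 (np.float64(0.6150182556363424), np.float64(0.6329663496675297))
```

Run:
```python
from h import *
x=np.load("x.npy")
for q in(.49,.535):
    p,o=knobpose(x,q,29.5,120); print(env.move_l(p,o,rate=50,f_stop=25))
print(angles(x,shot("top","top2")))
p,o=knobpose(x,.535,29.5,120)
p,o=knobpose(x,.545,29.5,120); print(env.move_l(p,o,rate=30,f_stop=25))
p,o=knobpose(x,.545,50,120);env.move_l(p,o,rate=120)
p[2]=260;env.move_l(p,o,rate=200)
print(angles(x,shot("top","top3")),env.read_state()["time_s"])
# look from above the scale with the wrist camera: camera ~at tcp+78 along tool x
T=cp("wrist")["tool_from_camera"]
s=env.read_state();print(s["tool_pos"])
```

```text
False
False
top red 260.9 283.6 506 r 75.6 deg 103.79
top yel 268.2 280.2 296 r 60.9 deg 103.14
(np.float64(0.49118858426569156), np.float64(0.5122443598872854))
False
top red 260.9 283.7 506 r 75.7 deg 103.81
top yel 268.3 280.4 297 r 60.9 deg 103.47
(np.float64(0.49689676981811526), np.float64(0.5175823429473001)) 9.1667
[ 582.4664119  -157.00308095  258.53470974]
```

Run:
```python
from h import *
x=np.load("x.npy")
p=env.read_state()["tool_pos"];p[2]=340;env.move_l(p,rate=250)
p,o=lockpose(x,x[4],50,340,20*D);env.reach(p,o);p[2]=300;env.move_l(p,rate=150)
s=env.read_state();im=shot("wrist","w1");print(s["time_s"],s["tool_pos"])
c=viewer.camera_params("wrist");T=c["tool_from_camera"];R=Rotation.from_quat(s["orientation"]).as_matrix()
M=np.eye(4);M[:3,:3]=R@T[:3,:3];M[:3,3]=R@T[:3,3]+s["tool_pos"]
np.save("wM.npy",M)
x2=x.copy();x2[3]=.5236
for k,v in pts(x2).items():
    q=(v-M[:3,3])@M[:3,:3];print(k,(c["cx"]-c["fx"]*q[0]/q[2]).round(),(c["cy"]+c["fy"]*q[1]/q[2]).round())
cv2.imwrite("pics/w1c.png",im)
```

```text
11.1833 [512.44107037 128.48309007 299.76861308]
knob 289.0 427.0
ptr 246.0 227.0
red 245.0 219.0
piv 201.0 213.0
hub 197.0 219.0
g80 237.0 146.0
grip 228.0 162.0
g36 216.0 185.0
```

View pics/w1c.png

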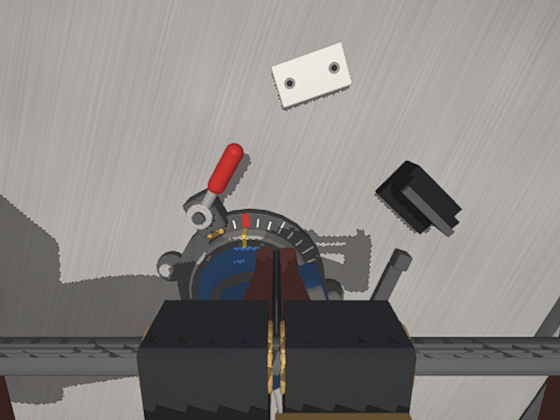

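The wrist view shows the yellow pointer (about 245,240) in line with the red mark (246,220), the red grip from (215,187) to (235,150), and free ledge to the right of it. I'll measure the pointer in this picture too, then push the lock.

```bash
cat >> h.py <<'E'
def wristangles(x,im,M,c,rb,yb):
    A=[]
    for k,b,z in(("red",rb,19),("yel",yb,21)):
        (u,v),n=blob(im,b,k);d=M[:3,:3]@np.array([(u-c["cx"])/c["fx"],-(v-c["cy"])/c["fy"],-1]);P=M[:3,3]+d*(z-M[2,3])/d[2]
        A.append((np.arctan2(P[1]-x[1],P[0]-x[0])-x[2])/D);print(k,u.round(1),v.round(1),n,"r",np.hypot(*(P[:2]-x[:2])).round(1),A[-1].round(2))
    return (30+A[1]-A[0])*D
E
python3 - <<'E'
from h import *
x=np.load("x.npy");c=viewer.camera_params("wrist");im=cv2.imread("pics/w1.png");M=np.load("wM.npy")
print(wristangles(x,im,M,c,(238,208,256,229),(236,226,256,252)))
for z in(19,25):
  for u,v in[(245,220)]:
    pass
E
```

```text
red 245.4 219.9 1598 r 73.9 104.96
yel 244.0 237.2 1245 r 55.7 108.04
0.5774231101925204
```

Run:
```python
from h import *
im=cv2.imread("pics/w1.png")[205:260,215:290]
t=cv2.imread("pics/top3.png")[262:300,250:300]
cv2.imwrite("pics/z1.png",np.hstack([cv2.resize(im,(450,330),interpolation=cv2.INTER_NEAREST),cv2.resize(t,(350,330),interpolation=cv2.INTER_NEAREST)]))
```

```text
(no output)
```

View pics/z1.png

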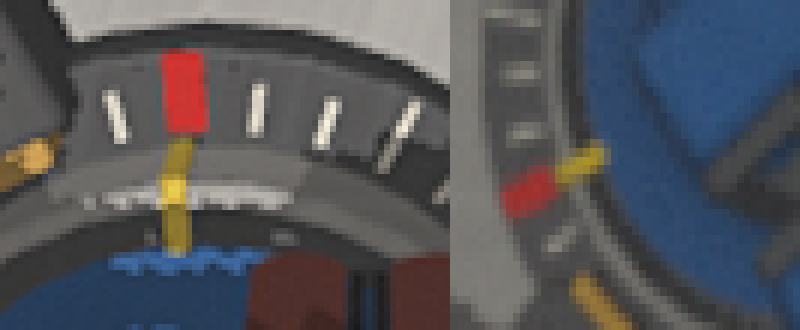

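Zoomed, the pointer tip (180,140) sits within the red mark (163–205), about 1 mm from its middle line in the wrist view and slightly to the other side in the top view. That is on the mark, so I'll push the lock.

Run:
```python
from h import *
x=np.load("x.npy");l0=x[4]
p,o=lockpose(x,l0,50,116,20*D)
print(env.move_l(p,o,rate=150,f_stop=20))
def push(l,off,rate):
    ya=(20+40*np.clip((l-l0)/1.23,0,1))*D
    p,o=lockpose(x,l,off,116,ya);return env.move_l(p,o,rate=rate,f_stop=20)
print(push(l0,27,80))
L=list(np.linspace(l0,1.1,8)[1:])+[1.16,1.21,1.25,1.29,1.33]
for l in L:
    st=push(l,22+3*max(0,(1.25-l)/1.25),60 if l<1.05 else 25)
    print(round(l,2),st,env.read_state()["force"].round(1))
    if st:break
s=env.read_state();a=np.arctan2(*(s["tool_pos"][:2]-pts(x)["piv"][:2])[::-1]);print(s["time_s"],s["tool_pos"],l)
np.save("end.npy",[l])
p,o=lockpose(x,l,50,116,60*D);env.move_l(p,rate=120)
p[2]=340;env.move_l(p,rate=200)
a=shot("top","top4");print(angles(x,a))
s=env.read_state();im=shot("wrist","w2");print(s["time_s"],s["tool_pos"])
cv2.imwrite("pics/z2.png",np.hstack([cv2.resize(a[215:335,195:345],(400,320)),cv2.resize(im,(400,320))]))
```

```text
False
False
0.18 False [ 0.6 -0.1  0.6]
0.33 False [ 1.  -0.3  1.4]
0.48 False [0.2 0.  1. ]
0.64 False [ 1.  -0.3  0.9]
0.79 False [1.5 0.  0.1]
0.95 False [1.5 0.4 0.3]
1.1 False [3.9 1.2 0.8]
1.16 False [2.  1.6 1.3]
1.21 False [3.5 1.5 1.2]
1.25 False [4.  1.  1.1]
1.29 False [ 4.3  2.5 -0. ]
1.33 True [-0.   3.2 -0.1]
16.9917 [405.53420598 123.2618787  116.29761269] 1.33
top red 260.7 283.7 470 r 76.1 deg 103.8
top yel 268.0 280.5 225 r 61.4 deg 103.53
(np.float64(0.4979774666581047), np.float64(0.5188779550621196))
18.6667 [414.30473167 146.67240296 338.89282757]
```

View pics/z2.png

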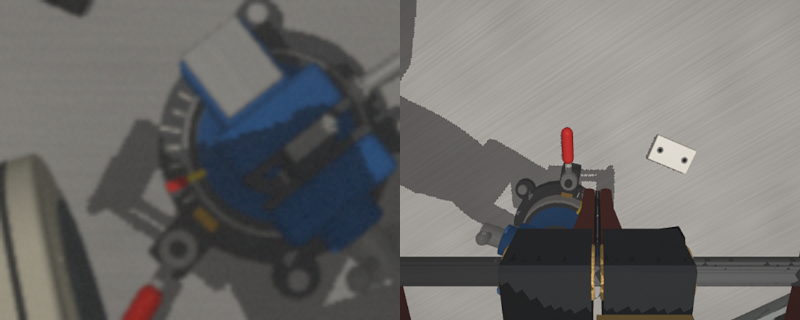

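The lock lever has swung to point down-left: in the wrist view (half-scale panel) the grip runs from (567,132) to the hub at (568,183). The pointer still touches the red mark at (190,180). I'll back off, measure the lock angle and recheck the pointer.

Run:
```python
from h import *
x=np.load("x.npy")
p,o=lockpose(x,x[4],50,340,20*D);env.reach(p,o);p[2]=300;env.move_l(p,rate=150)
s=env.read_state();im=shot("wrist","w3");t=shot("top","top5");print(s["time_s"],s["tool_pos"])
print(angles(x,t))
c=viewer.camera_params("wrist");T=c["tool_from_camera"];R=Rotation.from_quat(s["orientation"]).as_matrix()
M=np.eye(4);M[:3,:3]=R@T[:3,:3];M[:3,3]=R@T[:3,3]+s["tool_pos"]
def wp(v):
    q=(v-M[:3,3])@M[:3,:3];return (c["cx"]-c["fx"]*q[0]/q[2]),(c["cy"]+c["fy"]*q[1]/q[2])
# lock angle: red grip's blob centroid (r~58, z 48.5)
for nm,img,pf in(("w",im,wp),("t",t,lambda v:proj("top",v)[0])):
    y=x.copy();y[4]=1.25;P=pts(y);u,v=map(int,pf((P["g80"]+P["g36"])/2))
    (bu,bv),n=blob(img,(u-28,v-28,u+20,v+28) if nm=="w" else (u-22,v-12,u+22,v+22),"red")
    f=lambda l:(lambda y:np.hypot(*(np.array(pf(pol(pts(y)["piv"],58,y[2]+70*D+l,48.5)))-[bu,bv])))(x)
    ls=np.arange(.9,1.5,.005);e=[f(l) for l in ls];print(nm,bu,bv,n,"lock",ls[np.argmin(e)],min(e))
cv2.imwrite("pics/z3.png",np.hstack([cv2.resize(im[200:270,160:290],(450,330),interpolation=cv2.INTER_NEAREST),cv2.resize(t[255:345,205:300],(350,330),interpolation=cv2.INTER_NEAREST)]))
```

```text
19.7667 [511.41796257 129.47756075 300.04250049]
top red nan nan 0 r nan deg nan
top yel nan nan 0 r nan deg nan
(np.float64(nan), np.float64(nan))
w 156.39778896985283 172.8205636519503 13998 lock 1.2250000000000003 0.43808871167023933
t 247.4650849858357 330.51593484419266 1765 lock 1.1500000000000004 6.541559317701823h.py:32: RuntimeWarning: Mean of empty slice.
  v,u=np.nonzero(m);return (np.array([u.mean(),v.mean()])+.5)/4-.5+[u0,v0],len(u)
  ret = ret.dtype.type(ret / rcount)
```

View pics/z3.png

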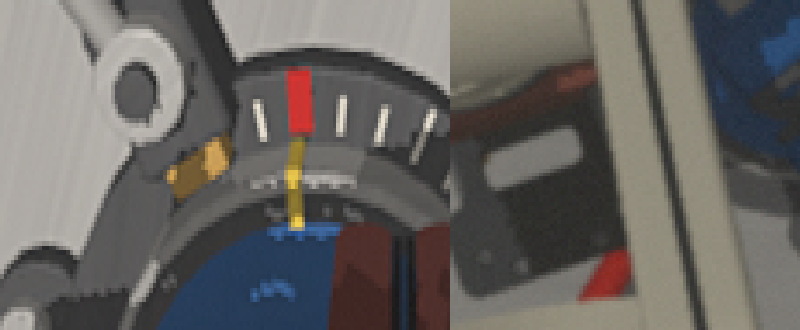

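The pointer has not moved, and the lock reads about 1.22–1.25, with a 20 N stop. One firmer confirming push will make sure it is hard against the stop, then I'll retreat and hand in.

Run:
```python
from h import *
x=np.load("x.npy")
p,o=lockpose(x,1.25,50,340,60*D);env.move_l(env.read_state()["tool_pos"]+[0,0,40],rate=150);env.reach(p,o)
p[2]=116;print(env.move_l(p,rate=150,f_stop=20))
p,_=lockpose(x,1.25,26,116,60*D);print(env.move_l(p,rate=80,f_stop=20))
p,_=lockpose(x,1.25,12,116,60*D);print(env.move_l(p,rate=20,f_stop=32))
s=env.read_state();print(s["time_s"],s["tool_pos"],s["force"])
t=np.array([-np.sin(x[2]+70*D+1.25),np.cos(x[2]+70*D+1.25)]);print("off from 1.25 grip",(pol(pts(x)["piv"],64,x[2]+70*D+1.25,0)[:2]-s["tool_pos"][:2])@t)
p,_=lockpose(x,1.25,50,116,60*D);env.move_l(p,rate=120);p[2]=340;env.move_l(p,rate=200)
print(angles(x,shot("top","top6")))
s=env.read_state();print(s["time_s"],s["force"])
```

```text
False
False
True
23.5333 [406.24836504 122.79248584 116.23609022] [-0.10440723  7.45350661 -0.99515715]
off from 1.25 grip 19.434902461600963
top red 260.7 283.6 471 r 75.9 deg 103.65
top yel 268.1 280.5 219 r 61.3 deg 103.57
(np.float64(0.4986302045336213), np.float64(0.5221252145539959))
25.2583 [-0.3601336   0.37367314 -0.12058475]
```

The firmer push ended at the same place on a hard stop, and the pointer still reads 0.52.

```bash
python3 -c "
from station import workorder
print(workorder.sign_off())"
```

```text
the job is handed in; nothing more can be done
None
```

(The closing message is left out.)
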